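Prise the split retaining ring of a filter cell out of its groove

ROBOT

A 6-joint arm with a two-finger parallel gripper is mounted at the origin on a cart in front of the work surface, level with it; the furniture and walls round the work are solid. World frame = base frame: x ahead of the robot, y to its left, z up, the work surface at z = 0. Lengths are in m, angles in degrees, forces in N, time in s.
With the tool pointing down it reaches from about 0.4 to 0.825 m from the base axis. Payload 7 kg.
Tool frame: the origin (TCP) lies midway between the tips of the shut fingers; the grasp point (between the pads) lies 19 mm behind it; z points along the fingers, y is the line along which they close (so a half turn about z gives the same grasp; the last joint's range is limited). The gripper opens to 88 mm and grips with 3 to 60 N. Pads are 19 mm wide; open, the fingers measure 130 mm over their backs; the gripper's body (78 mm by 193 mm) begins 47 mm behind the grasp point.
Start: joints at [-58.092, 20.546, 0.682, 0, -70.136, -16.507], TCP at [0.179, -0.651, 0.227] pointing down, gripper open.
Joint ranges: [-176.03, 176.03], [-82.01, 121.73], [-58.28, 71.71], [-173.87, 95.51], [-174.79, -0.11], [-173.66, 173.66]. Speed limits (degrees/s): [136.94, 136.94, 172.46, 180, 180, 180].

INTERFACE

Orientations are given as a 3x3 rotation matrix whose columns are the frame's x, y, z axes.
In Python, from rig import robot gives the robot as it stands. Calls block until the motion is done:
- robot.goto(position, orientation): joint-space move of the TCP to a pose.
- robot.servo_line(position, ori=None, speed=0.15): straight line of the TCP; ori=None keeps the orientation; speed is the mean speed in m/s.
- robot.movej(angles): joint-space move.
- robot.move_gripper(opening): opening from 0.0 (shut) to 1.0 (fully open); the grip force is fixed at half the most; returns when the fingers have stopped.
- robot.dwell(seconds).
- robot.ik(position, orientation): joint angles nearest the present ones, or None.
- robot.grab_frame(name): name is "scene" or "top" or "wrist"; returns (picture, depth): 400x640x3 uint8, red, green, blue; 400x640 float32, m along the optical axis (not along the pixel's ray), 0 where there is no reading.
- robot.camera_info(name): a dict with "vfov" (degrees; the focal length in pixels is half the picture's height over the tangent of half this angle, whatever the lens; pixels are square), "cx", "cy" (the principal point, pixels), "view" (4x4, takes a point from world to camera coordinates); the wrist camera has in their place "T_tool_cam" (4x4, takes a point from camera to tool coordinates, whose origin is the TCP and whose axes are the flange's). Camera axes: x right, y down, z forward; pixel columns grow to the right and rows downward; lengths in m; the calibration is good to about 2 mm. A picture is of the moment at which its call begins: read the wrist's pose just before it. camera_info takes no time and is no camera call.
A pose or a line that the arm cannot do raises robot.Unreachable and nothing moves.
- robot.job_done(): hands the job in; it is judged then, once.
Readings, each from a call of its own:
- robot.read_t(): time.
- robot.read_qpos(): joint angles.
- robot.read_qvel(): joint speeds.
- robot.read_effort(): joint torques, N m.
- robot.read_position(): TCP position.
- robot.read_tcp_rot(): TCP orientation.
- robot.read_force(): force on the tool from outside, world axes, zero at the start.
- robot.read_ft_torque(): the same for the moment, N m.
- robot.read_grip_width(): opening from 0.0 (shut) to 1.0 (fully open).
- robot.read_finger_force(): force on a finger pad.
Only numpy, scipy, OpenCV 4.12 (cv2) and the standard library are available. Lean on these libraries where they do the work, as an engineer would, in place of code of your own. Each camera call takes 0.05 s, during which the arm holds its last target. There are 200 camera calls.

TASK

The amber filter in the round blue cell is to be changed. Take the orange-handled pick, put its tip into the slot under the lug of the steel split ring and lift that end of the ring up past the two brass spring catches, so that it stays up on the catches by itself with its back edge still in the cell. Touch the ring only with the pick; afterwards lay the pick flat on the desk, well clear of the cell, and do not disturb the other things.

Things in the scene. Friction and masses are not known exactly. Their poses are not given: they have to be found in the camera images.
- cell: Round blue filter cell fixed to the desk, 120 mm across (foot 128 mm), wall 54 mm high. Origin: centre of its underside; z up; its -x side is the front, with the pry slot and the ring's lug, turned roughly to the robot. The ring lies on a seat 44 mm above the desk, under a fixed keeper at the back (+x). The wall is open 24 mm wide at the front, so that the lug and a tip under it can rise.
- cell_slot (a point): Middle of the mouth of the pry slot in the cell's front face, 36 mm above the desk. The slot is 40 mm wide at its mouth, narrowing to 20 mm at its inner end, 16 mm high (28 to 44 mm above the desk), level, open to the front and 28 mm deep along the cell's +x; above it lies only the ring's lug. Axes as the cell's.
- ring: Flat steel split ring, loose, 88 mm outer and 68 mm inner diameter, 5 mm thick, 60 g. Origin: centre of its underside, 44 mm above the desk when seated; z up through the ring. One of its ends carries the lug, which points to its own -x; the split is beside the lug on the -y side.
- ring_lug (a point): Centre of the underside of the ring's lug, 49 mm from the ring's centre, 11 mm inward of the slot's mouth and 44 mm above the desk when seated. The lug is 14 mm wide, 5 mm thick; its outer end lies 5 mm further out (-x) than this point.
- pick_center (a point): Point on the centre line of the pick's handle (12 mm above the desk as it lies), close to its centre of mass: the place to grip. The orange handle is a straight bar 90 mm long, 18 mm wide and 24 mm high as it lies; it reaches 30 mm ahead of this point and 60 mm behind. Own x axis points along the pick to the tip, z up. 90 g.
- pick_tip (a point): Front end of the pick's flat steel tip, 90 mm ahead of pick_center on the same axis; the tip is 9 mm wide, 3 mm thick and 24 mm long, its flat face level as the pick lies; the shank behind it is 7 mm thick and 37 mm long.
- psu_brick: small black power brick, 40x75x26 mm, loose on the desk to the left
- driver_red: red precision screwdriver, 154 mm, loose, lying at the right back
- catches (a point): Point midway between the noses of two brass spring catches, 40 degrees either side of the cell's front, that hold the ring down; 54 mm above the desk. They give way outward with about 5 N at the lug; lift the lug some 20 mm to be sure that they have sprung back in under the ring, where they hold the lug about 16 mm above its seated height.
- lens_cap: black round lens cap, 72 mm across, 13 mm high, loose, lying at the left front
- ring_back (a point): Point on the underside of the ring's band at its back, 39 mm from its centre, opposite the lug; 44 mm above the desk while the back edge is in the groove under the keeper.

How it is judged:
By the outcome, as a careful person would: the job done as asked, in the order asked, and still so for the second after the job is handed in, with the robot touching nothing.
It also fails if it takes over 48 s, if anything falls off the work surface, if the arm or the gripper's body presses on something with over 40 N, if the wrist force passes 120 N, or if a joint passes its speed limit or range.

## Working session

There is one attempt and no reset: what is moved stays moved. The work goes in short steps, each a Python script; the robot and the scene stay as the last script left them, time stands still between calls to the robot, and variables do not carry over. Pictures are saved under pics/ and viewed, at most 13 in all, crops included, and the job is handed in when it is done.

```bash
ls; mkdir -p pics; cat > h.py <<'E'
import numpy as np, cv2
from rig import robot
def cam(name):
    i=robot.camera_info(name); f=200/np.tan(np.radians(i['vfov']/2))
    if name=='wrist':
        R=np.array(robot.read_tcp_rot());p=np.array(robot.read_position())
        T=np.eye(4);T[:3,:3]=R;T[:3,3]=p
        W=T@np.array(i['T_tool_cam'])
    else: W=np.linalg.inv(np.array(i['view']))
    return i,f,W
def grab(name):
    i,f,W=cam(name); im,d=robot.grab_frame(name)
    return np.array(im),np.array(d),(f,i.get('cx'),i.get('cy'),W)
def ray(c,u,v,z):
    f,cx,cy,W=c; u=np.atleast_1d(u);v=np.atleast_1d(v)
    r=np.stack([(u-cx)/f,(v-cy)/f,np.ones(len(u))],1)@W[:3,:3].T
    o=W[:3,3]; return o+r*((z-o[2])/r[:,2])[:,None]
def cloud(d,c):
    f,cx,cy,W=c; v,u=np.mgrid[:400,:640]
    P=np.stack([(u-cx)/f*d,(v-cy)/f*d,d],-1); return P@W[:3,:3].T+W[:3,3]
def save(n,im): cv2.imwrite('pics/'+n+'.png',im[...,::-1])
E
python3 - <<'E'
from h import *
for n in ('scene','top'):
    im,d,c=grab(n); save(n,im); np.savez(n,im=im,d=d,f=c[0],cx=c[1],cy=c[2],W=c[3]); print(n,c,robot.camera_info(n).keys())
print(robot.camera_info('wrist'),robot.read_tcp_rot(),robot.read_t())
E
```

```text
pics
scene (np.float64(374.93022841644967), 318.98835767412555, 199.0572044593765, array([[ 0.79924709, -0.42801834,  0.42190567,  0.24373209],
       [-0.60076313, -0.58879002,  0.54074946, -0.41922555],
       [ 0.01696316, -0.6856578 , -0.72772634,  0.67083692],
       [ 0.        ,  0.        ,  0.        ,  1.        ]])) dict_keys(['vfov', 'cx', 'cy', 'view'])
top (np.float64(458.7280618856924), 317.2803961380692, 194.60737712789611, array([[ 0.01095401, -0.97510855,  0.22145726,  0.31789359],
       [-0.99993507, -0.00998637,  0.00548864,  0.04830535],
       [-0.00314047, -0.221503  , -0.97515463,  1.27036024],
       [ 0.        ,  0.        ,  0.        ,  1.        ]])) dict_keys(['vfov', 'cx', 'cy', 'view'])
{'vfov': 60.200876442328685, 'cx': 323.30151216383655, 'cy': 200.91726267687875, 'T_tool_cam': array([[-1.14712628e-04, -9.54818109e-01, -2.97190790e-01,
         7.90335073e-02],
       [ 9.99999983e-01, -1.53027425e-04,  1.05658491e-04,
         6.58902862e-04],
       [-1.46362982e-04, -2.97190773e-01,  9.54818110e-01,
        -1.58083441e-01],
       [ 0.00000000e+00,  0.00000000e+00,  0.00000000e+00,
         1.00000000e+00]])} [[-9.64102236e-01 -2.65530818e-01 -5.12251763e-04]
 [-2.65531279e-01  9.64101289e-01  1.35796042e-03]
 [ 1.33282243e-04  1.44523155e-03 -9.99998947e-01]] 0.1
```

View pics/scene.png

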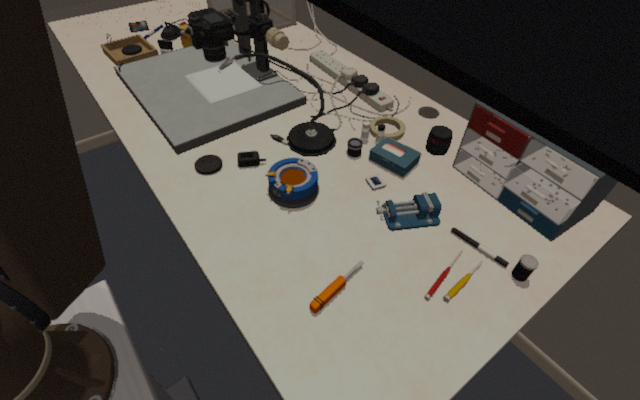

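View pics/top.png

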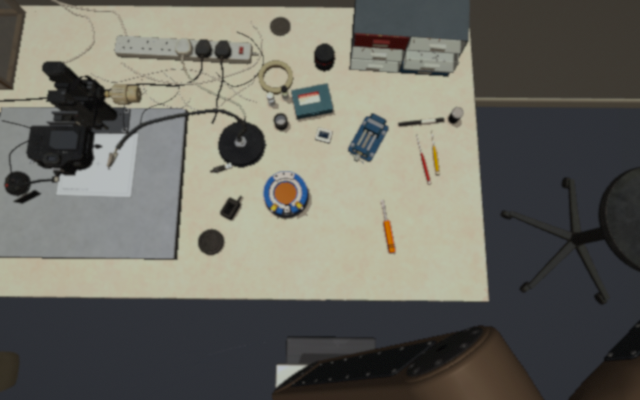

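The cell is at scene (293,180) / top (286,193) and the pick is at scene (335,288) / top (389,230). The pick's tip points up in the top view (away from the robot), and the lug side of the cell faces down in the image.

```bash
cat >> h.py <<'E'
def load(n):
    q=np.load(n+'.npz'); return q['im'],q['d'],(q['f'],q['cx'],q['cy'],q['W'])
def mask(im,lo,hi): return cv2.inRange(cv2.cvtColor(im,cv2.COLOR_RGB2HSV),lo,hi)
def big(m):
    cs,_=cv2.findContours(m,cv2.RETR_EXTERNAL,cv2.CHAIN_APPROX_NONE); return max(cs,key=cv2.contourArea)[:,0].astype(float)
E
python3 - <<'E'
from h import *
for n,r in (('top',(370,195,410,260)),('scene',(300,255,375,320))):
    im,d,c=load(n); m=mask(im,(5,150,120),(20,255,255)); k=np.zeros_like(m);k[r[1]:r[3],r[0]:r[2]]=1
    b=big(m*k); P=ray(c,b[:,0],b[:,1],0.018)
    print(n,cv2.minAreaRect((P[:,:2]*1000).astype(np.float32)))
    m=mask(im,(98,120,60),(118,255,255)); k[:]=0
    x,y=(286,193) if n=='top' else (293,180); k[y-35:y+35,x-35:x+35]=1
    b=big(m*k); P=ray(c,b[:,0],b[:,1],0.054 if n=='top' else .054); print(cv2.minEnclosingCircle((P[:,:2]*1000).astype(np.float32)))
E
```

```text
top ((487.0771484375, -142.4077911376953), (86.86465454101562, 16.332557678222656), 9.348063468933105)
((608.20361328125, 103.87644958496094), 42.56784439086914)
scene ((488.08489990234375, -141.40414428710938), (87.42042541503906, 16.500272750854492), 9.306866645812988)
((608.9888916015625, 101.08583068847656), 43.1312370300293)
```

```bash
cat >> h.py <<'E'
def down(yaw,s=-1):
    a=np.radians(yaw); x=s*np.array([np.cos(a),np.sin(a),0]); z=np.array([0,0,-1.]); return np.stack([x,np.cross(z,x),z],1)
E
python3 - <<'E'
from h import *
print(robot.ik([.56,.09,.2],down(9.5,-1)),robot.ik([.56,.09,.2],down(9.5,1)))
robot.goto([.56,.09,.2],down(9.5))
for n,p in (('wcell',None),('wpick',[.505,-.139,.16])):
    if p: robot.goto(p,down(9.3))
    im,d,c=grab('wrist'); save(n,im); np.savez(n,im=im,d=d,f=c[0],cx=c[1],cy=c[2],W=c[3])
print(robot.read_t(),robot.read_qpos(),robot.read_force())
E
```

```text
[  28.8950271    11.55864335  -15.39817673    0.          -63.04317991
 -109.3950271 ] [ 28.8950271   11.55864335 -15.39817673   0.         -63.04317991
  70.6049729 ]
4.075 [ 6.17545267e+00  9.53797281e+00 -2.36345291e+01  4.73982345e-03
 -5.67712163e+01 -8.68341070e+01] [0.0276172  1.10081594 0.22242276]
```

View pics/wcell.png

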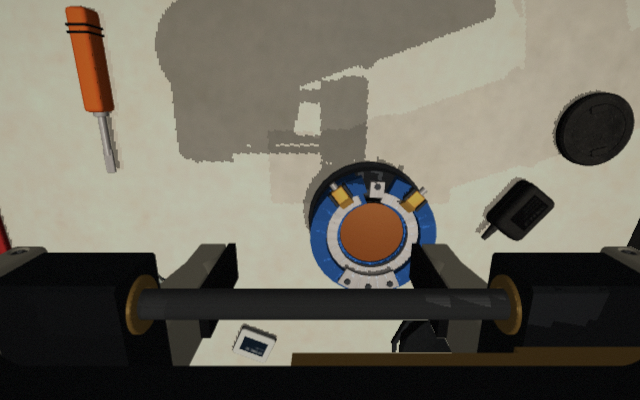

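View pics/wpick.png

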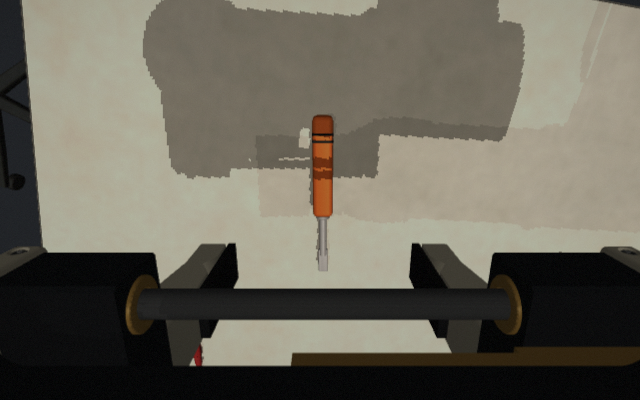

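In the cell view the amber centre is at about (371,232), the lug at (377,186), the catches at (341,194) and (413,200), and the keeper at (370,280). In the pick view the handle is along u≈322 and the tip end is at (323,270).

```bash
python3 - <<'E'
from h import *
im,d,c=load('wcell')
roi=np.zeros((400,640),np.uint8); roi[160:270,300:440]=1
a=big(mask(im,(3,140,80),(14,255,255))*roi); P=ray(c,a[:,0],a[:,1],.044)[:,:2]*1000
print('amber',cv2.fitEllipse(P.astype(np.float32)))
hsv=cv2.cvtColor(im,cv2.COLOR_RGB2HSV); print(hsv[194,341],hsv[200,413],hsv[232,371],hsv[186,370])
m=mask(im,(16,110,90),(32,255,255))*roi; k,_,st,ce=cv2.connectedComponentsWithStats(m)
I=[i for i in np.argsort(-st[:,4]) if i>0][:2]; print(st[I],ce[I]); Q=ray(c,ce[I][:,0],ce[I][:,1],.056)[:,:2]*1000
if Q[0,1]<Q[1,1]: Q=Q[::-1]
v=Q[1]-Q[0]; print('catches',Q,'mid',Q.mean(0),'yaw',np.degrees(np.arctan2(v[0],-v[1])))
e=ray(c,[377,377,370],[186,182,281],[.049])*1000; print('lug,keeper',e)
cl=cloud(d,c); print('depth',[cl[y,x].round(4) for x,y in((371,232),(371,186),(384,187),(345,232))])
b=big(mask(im,(95,100,40),(120,255,255))*roi);P=ray(c,b[:,0],b[:,1],.054)[:,:2]
im,d,c=load('wpick')
b=big(mask(im,(3,150,90),(20,255,255))); P=ray(c,b[:,0],b[:,1],.016)[:,:2]*1000; print('pick',cv2.minAreaRect(P.astype(np.float32)),'tip',ray(c,323,271,.0125)*1000)
E
```

```text
amber ((602.919189453125, 145.00677490234375), (59.68265914916992, 60.236507415771484), 72.57168579101562)
[ 23 158 184] [ 22 161 184] [ 12 186 133] [ 19  27 105]
[[400 191  25  21 264]
 [332 187  21  22 259]] [[412.66666667 201.60227273]
 [341.66409266 197.18918919]]
catches [[561.89556881 173.67278996]
 [568.42250718 108.64467627]] mid [565.15903799 141.15873312] yaw 5.731640002780189
lug,keeper [[554.4225733  139.7014769   49.        ]
 [550.68988048 138.90192503  49.        ]
 [652.76820825 153.53524154  49.        ]]
depth [array([0.6027, 0.145 , 0.0426]), array([0.5553, 0.1342, 0.0492]), array([0.5546, 0.1466, 0.0479]), array([0.6071, 0.1198, 0.0421])]
pick ((501.84881591796875, -139.435791015625), (67.74016571044922, 16.70777130126953), 8.870023727416992) tip [[ 593.55590088 -123.75028048   12.5       ]]
```

```bash
python3 - <<'E'
from h import *
for n,(x,y) in (('top',(286,193)),('scene',(293,178))):
    im,d,c=load(n); k=np.zeros((400,640),np.uint8);k[y-25:y+25,x-25:x+25]=1
    a=big(mask(im,(3,140,80),(16,255,255))*k); P=ray(c,a[:,0],a[:,1],.0425)[:,:2]*1000
    print(n,cv2.fitEllipse(P.astype(np.float32)))
g=np.array([.515,-.1373]); R=down(9.3,1)
robot.goto([*g,.06],R); robot.servo_line([*g,.003],speed=.08)
print(robot.read_position(),robot.read_force())
robot.move_gripper(0); print(robot.read_grip_width(),robot.read_finger_force(),robot.read_force())
robot.servo_line([*g,.1],speed=.15)
im,d,c=grab('wrist'); save('held',im); np.savez('held',im=im,d=d,f=c[0],cx=c[1],cy=c[2],W=c[3])
print(robot.read_position(),robot.read_grip_width(),robot.read_force(),robot.read_t())
E
```

```text
top ((601.1674194335938, 143.75413513183594), (54.2342529296875, 56.41928482055664), 96.6461181640625)
scene ((600.5368041992188, 145.52394104003906), (53.14290237426758, 58.7415885925293), 71.22637939453125)
[ 0.5153419  -0.13730911  0.0032844 ] [ 0.23241264  0.09124677 -0.36967719]
0.2018258709643677 29.971513152122498 [ 0.91045198 -0.21395455 -0.39680856]
[ 0.51412794 -0.13726226  0.09888987] 0.20324525090745246 [-0.26915604 -0.14189576 -2.36884685] 9.5417
```

View pics/held.png

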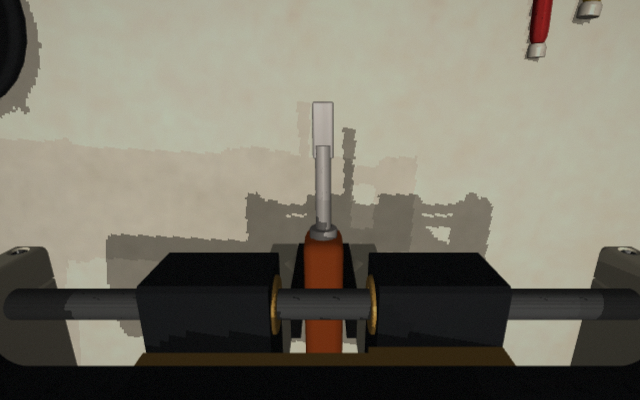

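The held pick is straight in the grip. The tip's end is at (322,102), the tip base at row 157, and the handle front at row 235.

```bash
cat >> h.py <<'E'
def tipbox(n='held',v0=104,v1=150):
    im,d,c=load(n); cl=cloud(d,c); return cl
E
python3 - <<'E'
from h import *
im,d,c=load('held'); cl=cloud(d,c); p=np.array(robot.read_position());R=np.array(robot.read_tcp_rot())
for v in (104,112,125,140,165,190,220,245):
    q=np.median(cl[v-1:v+2,318:328].reshape(-1,3),0); print(v,q.round(4),((q-p)@R*1000).round(1))
u=[np.where(abs(d[v]-d[v,322])<.006)[0] for v in (110,130)]; print([(x.min(),x.max()) for x in u])
print(((ray(c,322.5,101.5,p[2]+.0105)-p)@R*1000))
E
```

```text
104 [ 0.5912 -0.1235  0.1096] [ 78.2  -1.2 -10.9]
112 [ 0.588  -0.124   0.1096] [ 75.   -1.2 -10.9]
125 [ 0.5828 -0.1249  0.1094] [ 69.7  -1.2 -10.7]
140 [ 0.5766 -0.1259  0.1096] [ 63.5  -1.2 -10.9]
165 [ 0.5663 -0.1275  0.1111] [ 53.   -1.2 -12.3]
190 [ 0.5554 -0.1293  0.1114] [ 42.   -1.2 -12.6]
220 [ 0.5415 -0.1316  0.1113] [ 27.9  -1.2 -12.4]
245 [ 0.5325 -0.133   0.1181] [ 18.8  -1.2 -19.3]
[(np.int64(312), np.int64(333)), (np.int64(313), np.int64(333))]
[[ 79.23069349  -1.16492066 -10.64478857]]
```

```bash
cat >> h.py <<'E'
C=np.array([.602,.145]); YAW=6.; L=.0792
def tcp(ins,zaxis,C=None,yaw=None):
    "TCP for tip end `ins` m inside the mouth, tip axis at zaxis"
    C=globals()['C'] if C is None else C; a=np.radians(YAW if yaw is None else yaw)
    return [*(C+(-.060+ins-L)*np.array([np.cos(a),np.sin(a)])),zaxis-.0093]
E
python3 - <<'E'
from h import *
R=down(YAW,1)
robot.goto(tcp(-.02,.11),R); robot.servo_line(tcp(-.02,.036),speed=.12); robot.dwell(.2)
im,d,c=grab('wrist'); save('pre',im); np.savez('pre',im=im,d=d,f=c[0],cx=c[1],cy=c[2],W=c[3])
s,_,_=grab('scene'); save('pre_s',cv2.resize(s[120:250,200:400],None,fx=4,fy=4,interpolation=cv2.INTER_CUBIC)) 
print(robot.read_position(),tcp(-.02,.036),robot.read_force(),robot.read_t())
E
```

```text
[0.44397242 0.12861142 0.02725842] [np.float64(0.44367211425737085), np.float64(0.12835906864778956), 0.026699999999999998] [-0.03868405 -0.3148128  -0.9984525 ] 11.675
```

View pics/pre.png

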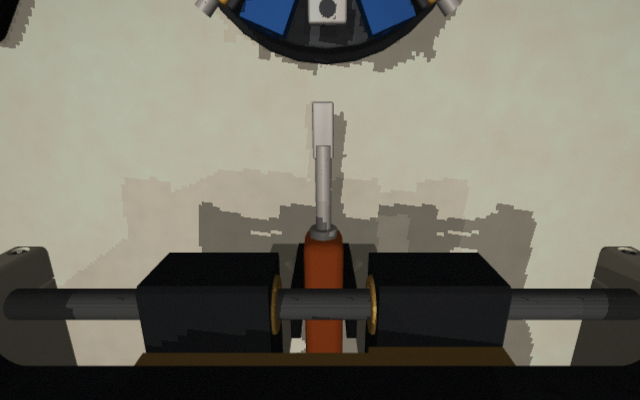

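View pics/pre_s.png

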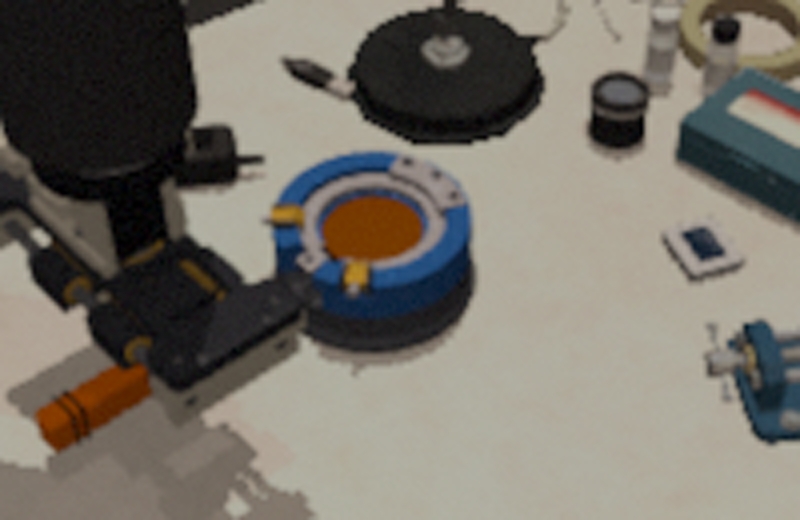

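The pre-insertion view shows the lug centred at u≈327 with its outer end at v≈23, and the tip at u≈322.5, v≈102. So the tip needs about 1.6 mm more to the right, and yaw looks fine. The scene view shows the ring still seated under both catches and the pick level in front of the slot.

```bash
python3 - <<'E'
from h import *
im,d,c=load('pre'); R=down(YAW,1)
lug=ray(c,327,23,.049)[0]; tip=ray(c,322.5,101.5,.0375)[0]; dl=(lug-tip)@R*1000; print('lug-tip tool',dl)
C2=C+(dl[0]-26)/1000*R[:2,0]+dl[1]/1000*R[:2,1]; print('C2',C2); np.save('C2',C2)
if abs(dl[0]-26)<6 and abs(dl[1])<4:
    robot.servo_line(tcp(-.008,.036,C2),speed=.08)
    robot.servo_line(tcp(.017,.036,C2),speed=.04); print(robot.read_position(),robot.read_force(),robot.read_ft_torque())
    for z in (.041,.045,.048):
        robot.servo_line(tcp(.017,z,C2),speed=.03); print(z,robot.read_position(),robot.read_force(),robot.read_ft_torque())
    im,d,c=grab('wrist'); save('in',im); np.savez('in',im=im,d=d,f=c[0],cx=c[1],cy=c[2],W=c[3])
    cl=cloud(d,c); print(robot.read_t())
E
```

```text
lug-tip tool [ 27.1914777    1.66900106 -11.5       ]
C2 [0.60335941 0.14346469]
[0.48160448 0.13049645 0.02655257] [ 0.79853645 -0.2156382  -1.64154203] [-0.07534069  0.1214028  -0.02036409]
0.041 [0.48193231 0.13085505 0.03208943] [-0.19373804 -0.55719226 -0.21983332] [-0.10673952  0.06884596 -0.0040165 ]
0.045 [0.48189711 0.13076262 0.03582244] [ 0.74841355 -1.02047493 -3.71344658] [-0.13507215 -0.12394828  0.02290216]
0.048 [0.48183708 0.13067385 0.03872862] [ 1.58338241 -0.43191401 -3.63358832] [-0.11493299 -0.24164909  0.02374438]
13.6667
```

View pics/in.png

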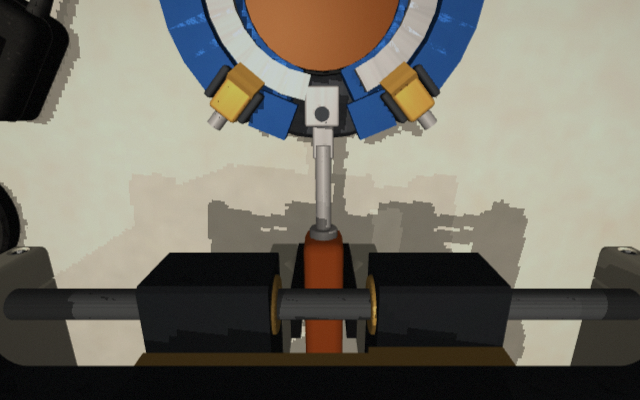

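The tip is under the lug at (322,105), and the shank is central between the brass catches at (237,92) and (407,92). The force is building, so I'll keep lifting and track the lug height and shank tilt by depth.

```bash
cat >> h.py <<'E'
def heights():
    im,d,c=grab('wrist'); cl=cloud(d,c); z=robot.read_position()[2]
    r=lambda v,u=(314,332): round(float(np.median(cl[v-2:v+3,u[0]:u[1],2]))*1000,1)
    print('lug rows',[r(v,(310,316)) for v in (94,105,118)],'shank-tcp',[round(r(v,(319,327))-z*1000,1) for v in (165,190,218)]); return im,d,c
E
python3 - <<'E'
from h import *
C2=np.load('C2.npy'); heights()
for z in (.053,.058,.062,.065):
    robot.servo_line(tcp(.017,z,C2),speed=.03); print(z,np.array(robot.read_position())[2],robot.read_force().round(2),robot.read_ft_torque().round(2)); heights()
im,d,c=grab('wrist'); save('up',im); print(robot.read_t())
E
```

```text
lug rows [53.8, 53.9, 53.9] shank-tcp [np.float64(12.0), np.float64(12.1), np.float64(12.1)]
0.053 0.04416021138111016 [-0.41  0.14 -0.88] [-0.17  0.17  0.01]
lug rows [58.0, 58.6, 58.9] shank-tcp [np.float64(9.9), np.float64(10.6), np.float64(11.0)]
0.058 0.04901576212591943 [-0.13 -0.8  -0.96] [-0.1   0.14 -0.02]
lug rows [63.3, 64.3, 64.8] shank-tcp [np.float64(9.8), np.float64(10.5), np.float64(10.9)]
0.062 0.05286477639524201 [ 0.37  0.75 -1.43] [-0.06  0.18  0.01]
lug rows [64.2, 65.3, 65.9] shank-tcp [np.float64(10.0), np.float64(10.1), np.float64(11.0)]
0.065 0.05585385981454576 [ 0.2   0.56 -1.68] [-0.11  0.16  0.04]
lug rows [67.2, 68.0, 68.7] shank-tcp [np.float64(9.8), np.float64(10.2), np.float64(11.1)]
15.1333
```

View pics/up.png

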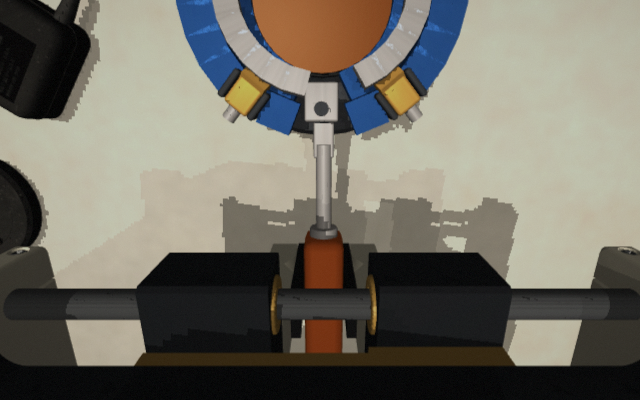

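```bash
python3 - <<'E'
from h import *
C2=np.load('C2.npy')
robot.servo_line(tcp(.017,.0685,C2),speed=.03); robot.dwell(.2); print(robot.read_force().round(2)); heights()
for z in (.063,.059,.056):
    robot.servo_line(tcp(.017,z,C2),speed=.03); print(z,robot.read_force().round(2)); im,d,c=heights()
save('rest',im)
s,_,_=grab('scene'); save('rest_s',cv2.resize(s[120:250,200:400],None,fx=4,fy=4,interpolation=cv2.INTER_CUBIC)); print(robot.read_t())
E
```

```text
[ 0.03  0.12 -1.56]
lug rows [70.5, 71.5, 72.1] shank-tcp [np.float64(9.8), np.float64(10.2), np.float64(10.9)]
0.063 [-0.46  0.72 -0.78]
lug rows [64.6, 65.4, 66.4] shank-tcp [np.float64(9.6), np.float64(10.0), np.float64(10.4)]
0.059 [-0.62 -0.64 -0.58]
lug rows [63.5, 64.4, 65.2] shank-tcp [np.float64(9.7), np.float64(10.2), np.float64(10.6)]
0.056 [-0.1   0.22 -0.53]
lug rows [63.5, 64.2, 65.0] shank-tcp [np.float64(9.7), np.float64(10.1), np.float64(10.9)]
16.7167
```

View pics/rest_s.png

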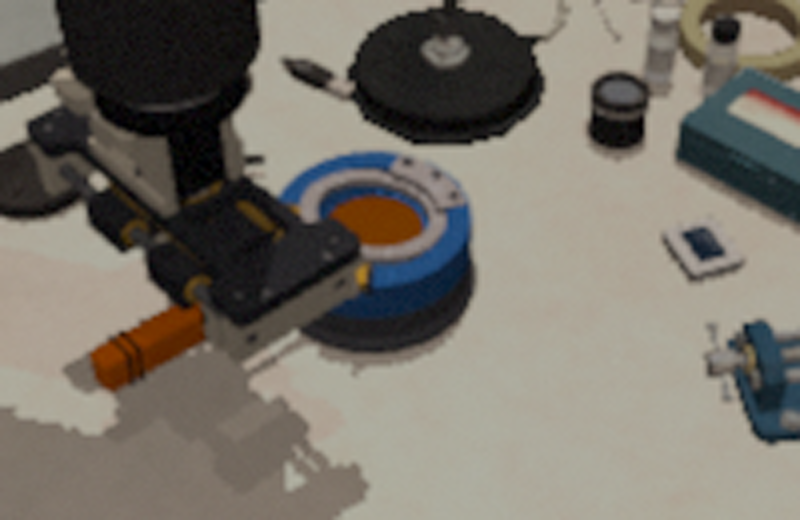

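The lug holds at about 15.5 mm above its seat regardless of the tip, so the ring is resting on the catches with its back under the keeper. I'll withdraw and lay the pick back where it was, levelling its roughly 2.5° sag.

```bash
python3 - <<'E'
from h import *
C2=np.load('C2.npy')
robot.servo_line(tcp(.017,.053,C2),speed=.04); robot.servo_line(tcp(-.04,.053,C2),speed=.08); print(robot.read_force().round(2))
robot.servo_line(tcp(-.05,.13,C2),speed=.15)
a=np.radians(2.5); R=down(9.3,1); z=R[:,2]; x=R[:,0]; R=np.stack([x*np.cos(a)-z*np.sin(a),R[:,1],z*np.cos(a)+x*np.sin(a)],1)
g=np.array([.505,-.139])
robot.goto([*g,.08],R); robot.servo_line([*g,.012],speed=.1); robot.servo_line([*g,.004],speed=.02); print(robot.read_position(),robot.read_force().round(2))
robot.move_gripper(.5); robot.servo_line([*g,.1],speed=.15)
robot.goto([.54,.05,.25],down(9.3)); im,d,c=grab('wrist'); save('end',im); cl=cloud(d,c); np.savez('end',im=im,d=d,f=c[0],cx=c[1],cy=c[2],W=c[3]); print(robot.read_t())
E
```

```text
[-0.16 -0.02 -0.29]
[ 0.50496502 -0.13905577  0.00392633] [ 0.31 -0.17 -0.42]
25.4083
```

View pics/end.png

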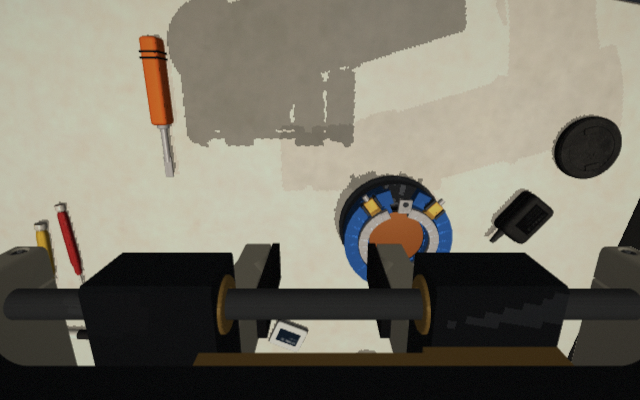

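The pick lies flat at (158,80) with its tip at (168,175). The lug is visible up between the catches at (405,206), and the brick and cap are in place. One depth check, then I'll hand in.

```bash
python3 - <<'E'
from h import *
im,d,c=load('end'); cl=cloud(d,c)
print([cl[v,u].round(4) for u,v in ((399,205),(411,206),(385,222),(425,226),(152,60),(159,115),(167,165))])
zs=cl[202:210,396:414,2]; lug=np.median(zs); print(lug,zs.max())
if lug>.060: robot.job_done(); print('done')
E
```

```text
[array([0.559 , 0.1343, 0.0637]), array([0.5581, 0.1471, 0.0635]), array([0.5872, 0.1292, 0.0427]), array([0.5785, 0.1682, 0.0609]), array([ 0.4576, -0.1423,  0.0238]), array([ 0.5122, -0.1336,  0.0245]), array([ 0.5695, -0.1288,  0.0119])]
0.06379520000707833 0.06605045707417095
the job is handed in; nothing more can be done
done
```

The job is handed in at about 25 s: the ring's lug rests on the two catches about 15 mm above its seat, and the pick lies flat on the desk where it started, well clear of the cell; I judged the ring's back to be still under the keeper from the camera view but did not measure it.

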